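# Level the laboratory balance and hold its recessed calibration key

## Robot

A 7-joint arm with a two-finger parallel gripper is mounted at the origin on a cart in front of the work surface, level with it; the furniture and walls round the work are solid. World frame = base frame: x ahead of the robot, y to its left, z up, the work surface at z = 0. Lengths are in m, angles in rad, forces in N, time in s.
With the tool pointing down it reaches from about 0.425 to 0.875 m from the base axis. Payload 8.4 kg.
Tool frame: the origin (TCP) lies midway between the tips of the shut fingers; the grasp point (between the pads) lies 19 mm behind it; z points along the fingers, y is the line along which they close (so a half turn about z gives the same grasp; the last joint's range is limited). The gripper opens to 85 mm and grips with 20 to 120 N. Pads are 22 mm wide; open, the fingers measure 114 mm over their backs; the gripper's body (76 mm by 85 mm) begins 54 mm behind the grasp point. The pads swing forward as they close: fully open they stand 13 mm farther back than shut.
Start: joints at [1.25, 0.333, 0.04, 1.465, -0.013, 1.343, -0.059], TCP at [0.143, -0.634, 0.231] pointing down, gripper open.
Joint ranges: [-2.58, 2.58], [-0.38, 2.09], [-1.3, 1.39], [0.25, 2.4], [-1.5, 4.64], [0.08, 2.09], [-2.65, 2.65]. Speed limits (rad/s): [2.22, 2.22, 2.79, 2.79, 3.14, 3.14, 3.14].

## Interface

Orientations are given as a 3x3 rotation matrix whose columns are the frame's x, y, z axes.
In Python, from workcell import r gives the robot as it stands.
- The arm moves only by the tool send_rows, never from a script. Its argument "deltas" is a list of rows, each an object with "rotation": the turn, a rotation vector about the tool's x, y, z in rad, a list of three; "travel": the shift along the tool's x, y, z in cm, a list of three; "fingers": the finger opening in cm, from 0 to 8.54. A call has 1 to 10 rows; each row shifts and turns the commanded pose from where the row before left it, along the tool's axes as they then stand; what a row does not reach is not made up. A row lasts 1/10 s, in which the tool goes at most 50 mm and 8.59 degrees, less where a joint would pass 70% of its speed; a pose out of reach is approached as far as the arm can. A call is refused whole if a number of a shift passes 5 or a number of a turn 0.15, either way. A call with a gripper value outside its range is refused whole. The fingers move at their own pace and stop on an object; the grip force is fixed at half the most. Time passes only in rows, so rows that do not move let the fingers close. It gives the time, the measured TCP pose, the force, the opening and the grip force at its end, in the units of the state.
- r.get_state(): the state, without advancing time (a new reading comes with each control period).
- r.capture(name): name is "scene" or "side" or "wrist"; returns the picture (384x512x3 uint8, red, green, blue); there is no depth.
- r.calibration(name): a dict with "camera_matrix" (3x3 intrinsics, pixels), "world_to_cam" (4x4, takes a point from world to camera coordinates); the wrist camera has in their place "mount" (4x4, takes a point from camera to tool coordinates, whose origin is the TCP and whose axes are the flange's). Camera axes: x right, y up, looking along -z (the intrinsics and any distortion apply to the point x, -y, -z); pixel columns grow to the right and rows downward; lengths in m; the calibration is good to about 2 mm. A picture is of the moment at which its call begins: read the wrist's pose just before it. calibration takes no time and is no camera call.
- r.close_job(): hands the job in; it is judged then, once.
The state is a dict: "time": time; "joints": joint angles; "qd": joint speeds; "tau": joint torques, N m; "eef_pos": TCP position; "tool_rot": TCP orientation; "wrist_force": force on the tool from outside, world axes, zero at the start; "torque": the same for the moment, N m; "gripper_width": finger opening in m; "gripper_force": force on a finger pad.
Only numpy, scipy, OpenCV 4.12 (cv2) and the standard library are available. Lean on these libraries where they do the work, as an engineer would, in place of code of your own. Each camera call takes 0.05 s, during which the arm holds its last target. There are 200 camera calls.

## Task

Level the weighing unit of the balance by turning the round levelling knob at its side, then draw the steel stylus out of its stand, reach it down through the small round aperture in the balance's cover and press the hidden calibration key fully down. Finish while still gripping the stylus and holding the key down with it, the unit still level; do not shift the box, the plaster cast or the bowl standing nearby.

Things in the scene. Friction and masses are not known exactly. Their poses are not given: they have to be found in the camera images.
- balance: Balance, fixed: base plate 196 x 250 mm carrying a white weighing unit (cover 160 x 174 mm, top at 76 mm when level) with a round steel pan (90 mm, top at 87 mm) and dark display. Origin on the worktop under the unit's middle; z up, +y to the unit's hinge, -y to the levelling knob, +x to the pan end, -x to the display and aperture end. The plate spans y = -145 to +105 mm.
- unit (a joint): Tilt of the white weighing unit about its hinge (along the balance's x at y = +85 mm, 45 mm up). 0 = level; positive (rad) = knob side too low. Starts at 0.04 to 0.1. Only the levelling knob sets it, and it stays: each radian of clockwise turn (from above) raises the knob side by 0.035 rad. The knob turns on past level, to a tilt of about -0.06.
- knob_grip (a point): Mid-height of the levelling knob, on its upright axis, 112 mm above the worktop: a round black knurled knob, 40 mm in diameter, 24 mm high, on a thin shaft at the balance's (0, -120 mm), with free space under it. It does not rise as it turns; stiff, about 0.12 N m. It can be gripped at any yaw.
- aperture (a point): Centre of the mouth of the round aperture, 12 mm in diameter, flush with the cover's top, at the balance's (-55, -30 mm), about 76 mm above the worktop when level; z = the unit's upward normal. The cover is 6 mm thick, hollow below. The two small grey buttons and the round spirit level on the cover are not openings.
- cal_key (a joint): Travel of the hidden calibration key, a 14 mm wide spring key centred under the aperture, its top 28 mm below the cover's top face: 0 = up, 0.004 m = fully down. It takes about 1 N to start and 4 N fully down, and springs back.
- stylus: Straight round steel stylus, 135 mm long, 40 g, upright in its stand. Origin at its lower tip, z along it to the handle's top. 0 to 50 mm: 6 mm thick shaft, tip slightly tapered; 50 to 135 mm: 13 mm thick handle to grip (about 80 mm above the tip is good). At the start the tip is 4 mm above the worktop in the stand; the handle's shoulder rests on the stand's top.
- stand: Fixed aluminium block 56 x 56 x 54 mm with a 9 mm upright hole through its middle, which holds the stylus. Origin at the centre of its underside. It stands to the left or right of the balance.
- bur_box: Loose flat carton 56 x 86 x 26 mm, on the other side of the balance from the stand; to be left alone. Origin at the centre of its underside.
- cast: Loose white plaster dental cast 60 x 77 x 26 mm, behind the balance to the right; to be left alone. Origin at the centre of its underside.
- bowl: Loose round mixing bowl, 90 mm across, 61 mm high, behind the balance to the left; to be left alone. Origin at the centre of its underside.

How it is judged:
On the way, in this order (a step that is already met when the one before it is completed fails the run):
1. the weighing unit is level (within 1 degree) (value of joint unit between -0.0175 and 0.0175 rad), for 0.3 s.
2. the stylus is out of its stand, in the gripper (all of step 1 and contact force between the fingers and stylus above 2 N and height (world z) of stylus above 0.06 m), for 0.1 s.
3. the stylus, in the gripper and through the aperture, has pressed the key down (value of joint cal_key above 0.003 m and contact force between stylus and balance above 1.5 N and contact force between the fingers and stylus above 2 N and horizontal distance between stylus and aperture below 0.008 m and z of stylus in the frame of aperture below -0.028 m), for 0.2 s.
At the end, for the whole second after the job is handed in: The unit is level within 1 degree (0.0175 rad), the key is at least 3 mm of its 4 mm down, pressed with at least 1.5 N by the stylus, whose tip is through the aperture (at least 28 mm below the cover, within 8 mm of the aperture's axis), and the fingers still grip the stylus (all of step 1 and all of step 3); the arm keeps its last pose, push and grip.
It fails at once if the box, the cast or the bowl shifted by more than 30 mm (distance of any of bur_box, cast, bowl from where it was at the start of the episode above 0.03 m).
It also fails if it takes over 64 s, if anything falls off the work surface, if the arm or the gripper's body presses on something with over 40 N, if the wrist force passes 120 N, or if a joint passes its speed limit or range.

## Working session

There is one attempt and no reset: what is moved stays moved. The work goes in short steps, Python scripts to look and compute and a tool call to move; the robot and the scene stay as the last step left them, time stands still between calls to the robot, and variables do not carry over. Pictures are saved under pics/ and viewed, at most 10 in all, crops included, and the job is handed in when it is done.

Besides the shell and the picture viewer there is one more tool, called after ">>>" in YAML: its name, and indented under it one key for each argument. send_rows: Moves the arm, as the interface text tells. Its arguments: {"type":"object","properties":{"deltas":{"type":"array"}},"required":["deltas"]}

```bash
mkdir -p pics; python3 - <<'E'
from workcell import r
import cv2,numpy as np
s=r.get_state();print(s)
for n in ["scene","side"]:
    im=r.capture(n);cv2.imwrite(f"pics/{n}.png",im[:,:,::-1])
    c=r.calibration(n);print(n,{k:np.round(v,4).tolist() if not isinstance(v,str) else v for k,v in c.items()})
im=r.capture("wrist");cv2.imwrite("pics/wrist.png",im[:,:,::-1]);print({k:np.round(v,4).tolist() for k,v in r.calibration("wrist").items()})
a=cv2.imread("pics/scene.png");b=cv2.imread("pics/side.png")
cv2.imwrite("pics/sc2.png",cv2.resize(a,(800,600),interpolation=cv2.INTER_CUBIC))
cv2.imwrite("pics/sd2.png",cv2.resize(b,(800,600),interpolation=cv2.INTER_CUBIC))
E
```

```text
{'time': 0.0, 'joints': array([ 1.24979767,  0.33390083,  0.03985006,  1.46627595, -0.01340849,
        1.34333636, -0.05851231]), 'qd': array([ 1.35953774e-05,  6.94839362e-04,  1.40417417e-03,  1.46465419e-03,
       -2.17353210e-04, -1.33301941e-04,  4.86949662e-04]), 'tau': array([ 6.16520301e-04, -6.58560562e+01,  1.36537503e+00, -4.05561519e+01,
        1.67224032e-02,  1.24060331e-02, -1.07349436e-05]), 'eef_pos': array([ 0.14287436, -0.63361906,  0.23042518]), 'tool_rot': array([[ 9.75505327e-01,  2.19975337e-01, -4.56753999e-04],
       [ 2.19975791e-01, -9.75504035e-01,  1.59047676e-03],
       [-9.56997070e-05, -1.65199338e-03, -9.99998631e-01]]), 'wrist_force': array([-0.38923513,  0.32447315,  0.10159624]), 'torque': array([ 0.05413356, -0.04710382,  0.0002882 ]), 'gripper_force': 0.0, 'gripper_width': 0.08580997887959366}
scene {'camera_matrix': [[479.9467, 0.0, 254.6696], [0.0, 479.9467, 197.3798], [0.0, 0.0, 1.0]], 'world_to_cam': [[-0.8607, -0.5091, 0.0117, 0.487], [0.3202, -0.5231, 0.7899, -0.2523], [-0.396, 0.6835, 0.6132, -1.0948], [0.0, 0.0, 0.0, 1.0]]}
side {'camera_matrix': [[383.7278, 0.0, 264.6506], [0.0, 383.7278, 188.7672], [0.0, 0.0, 1.0]], 'world_to_cam': [[0.9776, -0.2103, -0.0057, -0.5846], [0.1449, 0.6536, 0.7428, -0.1572], [-0.1525, -0.727, 0.6695, -0.9514], [0.0, 0.0, 0.0, 1.0]]}
{'camera_matrix': [[309.9318, 0.0, 258.394], [0.0, 309.9318, 190.9799], [0.0, 0.0, 1.0]], 'mount': [[-0.0, 0.9594, 0.2821, 0.0717], [1.0, -0.0, 0.0001, 0.0006], [0.0001, 0.2821, -0.9594, -0.1435], [0.0, 0.0, 0.0, 1.0]]}
```

View pics/sc2.png

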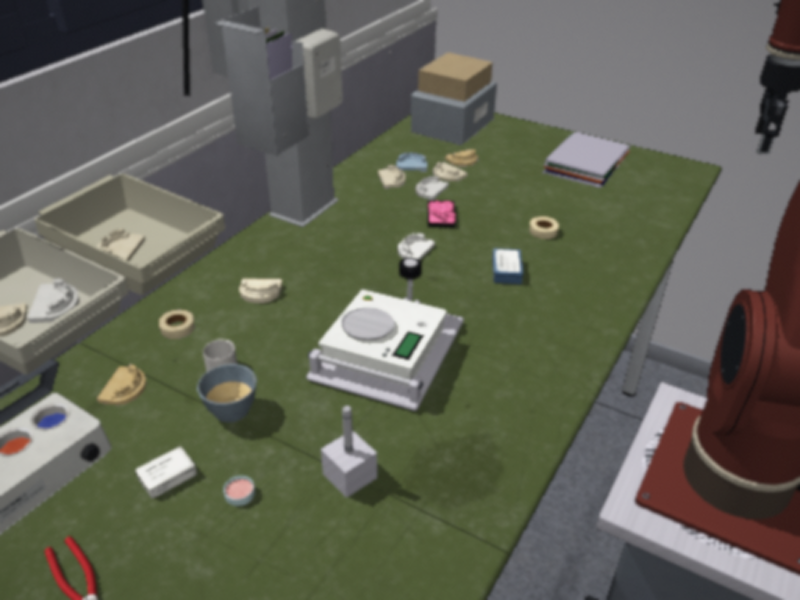

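View pics/sd2.png

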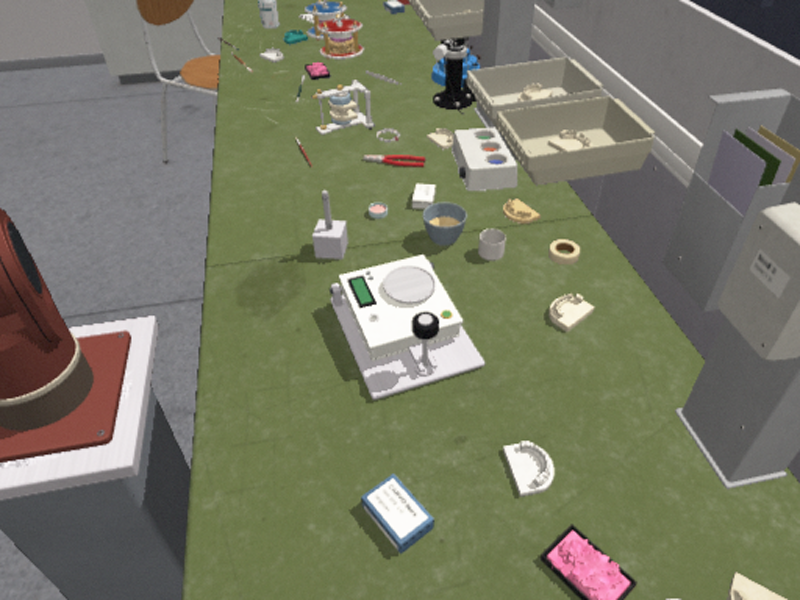

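The scene view shows the knob at about (410,268) and the stylus top at (347,408). The side view shows the knob at about (426,326), the stylus top at (325,194) and an aperture candidate at (374,317). I'll take enlarged crops next.

```bash
cat > h.py <<'E'
import numpy as np,cv2
from workcell import r
def P(n):
    c=r.calibration(n);return np.diag([1,1,1])@c["camera_matrix"]@np.diag([1,-1,-1])@np.array(c["world_to_cam"])[:3]
def Pw(s):
    c=r.calibration("wrist");T=np.eye(4);T[:3,:3]=s["tool_rot"];T[:3,3]=s["eef_pos"]
    return c["camera_matrix"]@np.diag([1,-1,-1])@np.linalg.inv(T@np.array(c["mount"]))[:3]
def proj(M,X):
    x=M@np.append(X,1);return x[:2]/x[2]
def tri(Ms,us):
    A=np.vstack([np.array([u[0]*M[2]-M[0],u[1]*M[2]-M[1]]) for M,u in zip(Ms,us)])
    v=np.linalg.svd(A)[2][-1];X=v[:3]/v[3]
    return X,[np.round(np.array(u)-proj(M,X),1).tolist() for M,u in zip(Ms,us)]
def ray(M,u,z):
    A=np.array([u[0]*M[2]-M[0],u[1]*M[2]-M[1]]);return np.append(np.linalg.solve(A[:,:2],-A[:,2]*z-A[:,3]),z)
E
python3 - <<'E'
from h import *
S,D=P("scene"),P("side");k=.64
for n,a,b in [("knobmid",(410,268),(426,326)),("styltop",(347,409),(325,194)),("ap",(422,323),(374,317))]:
    X,e=tri([S,D],[np.array(a)*k,np.array(b)*k]);print(n,np.round(X,4),e)
a=cv2.imread("pics/scene.png")[150:320,190:310];b=cv2.imread("pics/side.png")[110:260,190:320]
cv2.imwrite("pics/c.png",np.hstack([cv2.resize(a,(400,567),interpolation=cv2.INTER_CUBIC),cv2.resize(b,(400,462),interpolation=cv2.INTER_CUBIC)[:,:]if 0 else cv2.copyMakeBorder(cv2.resize(b,(400,462),interpolation=cv2.INTER_CUBIC),0,105,0,0,0)]))
E
```

```text
knobmid [ 0.5968 -0.0896  0.1094] [[0.4, 0.2], [0.7, -0.5]]
styltop [0.4857 0.2751 0.1321] [[0.2, 0.1], [0.2, -0.1]]
ap [ 0.5277 -0.0109  0.068 ] [[0.6, 0.3], [0.9, -0.5]]
```

View pics/c.png

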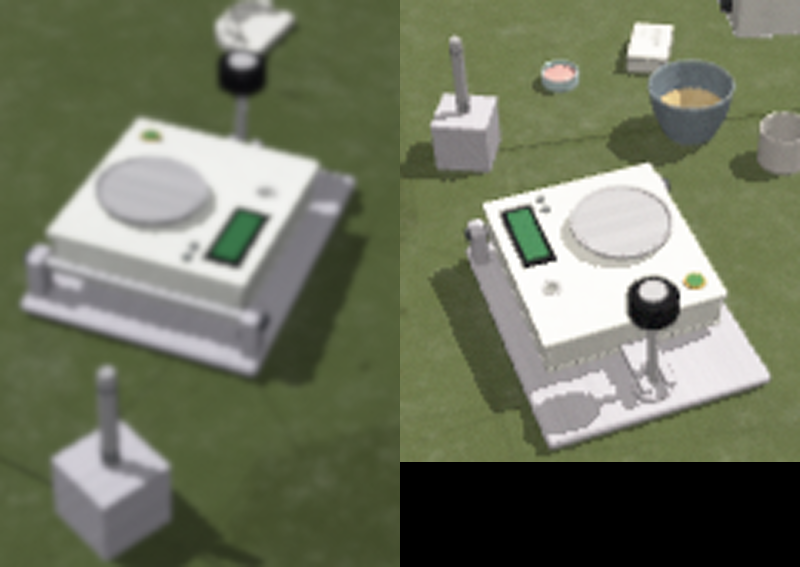

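>>> send_rows:
  deltas:
    - {"rotation":[0,0,0],"travel":[2,-1.5,0],"fingers":8.5}
    - {"rotation":[0,0,0],"travel":[3.5,-2.7,0],"fingers":8.5}
    - {"rotation":[0,0,0],"travel":[3.5,-2.7,0],"fingers":8.5}
    - {"rotation":[0,0,0],"travel":[3.5,-2.7,0],"fingers":8.5}
    - {"rotation":[0,0,0],"travel":[3.5,-2.7,0],"fingers":8.5}
    - {"rotation":[0,0,0],"travel":[3.5,-2.7,0],"fingers":8.5}
    - {"rotation":[0,0,0],"travel":[3.5,-2.7,0],"fingers":8.5}
    - {"rotation":[0,0,0],"travel":[3.5,-2.7,0],"fingers":8.5}
    - {"rotation":[0,0,0],"travel":[3.5,-2.7,0],"fingers":8.5}
    - {"rotation":[0,0,0],"travel":[3.5,-2.7,0],"fingers":8.5}

```text
time: 1.15
eef_pos: [0.4138, -0.3071, 0.2313]
tool_rot: [[0.976, 0.22, -0.0], [0.22, -0.976, -0.0], [-0.0, 0.0, -1.0]]
wrist_force: [0.4, -1.6, 0.1]
gripper_width: 0.0848
gripper_force: 0.0
```

>>> send_rows:
  deltas:
    - {"rotation":[0,0,0],"travel":[3.5,-2.7,0],"fingers":8.5}
    - {"rotation":[0,0,0],"travel":[3.5,-2.7,0],"fingers":8.5}
    - {"rotation":[0,0,0],"travel":[3.5,-2.7,0],"fingers":8.5}
    - {"rotation":[0,0,0],"travel":[1,-0.7,0],"fingers":8.5}
    - {"rotation":[0,0,0],"travel":[0,0,0],"fingers":8.5}
    - {"rotation":[0,0,0],"travel":[0,0,0],"fingers":8.5}

```text
time: 1.75
eef_pos: [0.505, -0.1987, 0.231]
tool_rot: [[0.976, 0.219, -0.001], [0.219, -0.976, -0.0], [-0.001, 0.0, -1.0]]
wrist_force: [0.2, 0.1, 0.0]
gripper_width: 0.0851
gripper_force: 0.0
```

```bash
python3 - <<'E'
from h import *
import pickle
s=r.get_state();pickle.dump(s,open("s1.pkl","wb"));im=r.capture("wrist");cv2.imwrite("pics/w1.png",im[:,:,::-1])
print(s["joints"],s["eef_pos"],s["time"]);M=Pw(s)
S,D=P("scene"),P("side")
kx,e=tri([S,D],[(262.6,171.9),(272.2,208.2)]);print(kx,e,proj(M,kx))
ap,e=tri([S,D],[(269.8,207.6),(239.4,203.6)]);print(ap,e,proj(M,ap))
E
```

```text
[ 0.64102658  0.14075438 -0.38235401  1.71036389  0.05489986  1.30177244
 -1.10253594] [ 0.5050419  -0.19874287  0.23099696] 1.75
[ 0.59571341 -0.08822475  0.10952146] [[0.5, 0.3], [0.9, -0.6]] [145.15262644  45.0359763 ]
[ 0.5279659  -0.01042641  0.06512162] [[0.5, 0.3], [0.8, -0.5]] [ 72.46087393 108.36257412]
```

>>> send_rows:
  deltas:
    - {"rotation":[0,0,0],"travel":[3.8,-2.9,0],"fingers":8.5}
    - {"rotation":[0,0,0],"travel":[3.8,-2.9,0],"fingers":8.5}
    - {"rotation":[0,0,0],"travel":[3.8,-2.9,0],"fingers":8.5}
    - {"rotation":[0,0,0],"travel":[0,0,0],"fingers":8.5}
    - {"rotation":[0,0,0],"travel":[0,0,0],"fingers":8.5}

```text
time: 2.3
eef_pos: [0.5978, -0.0883, 0.2309]
tool_rot: [[0.976, 0.22, -0.001], [0.22, -0.976, -0.0], [-0.001, -0.0, -1.0]]
wrist_force: [-0.4, -0.5, -0.2]
gripper_width: 0.0846
gripper_force: 0.0
```

```bash
python3 - <<'E'
from h import *
import pickle
s=r.get_state();pickle.dump(s,open("s2.pkl","wb"));im=r.capture("wrist");cv2.imwrite("pics/w2.png",im[:,:,::-1])
print(s["joints"],s["eef_pos"],s["time"])
a=cv2.imread("pics/w1.png");b=cv2.imread("pics/w2.png")
q=lambda i:cv2.resize(i[:,:],(400,300),interpolation=cv2.INTER_AREA)
f=lambda i:cv2.resize(i,(800,600),interpolation=cv2.INTER_CUBIC)
cv2.imwrite("pics/w1b.png",f(a));cv2.imwrite("pics/w2b.png",f(b))
E
```

```text
[ 0.45393504  0.27815451 -0.46376797  1.56119443  0.12688061  1.33308468
 -1.37360707] [ 0.59775513 -0.08831205  0.23089429] 2.3
```

View pics/w2b.png

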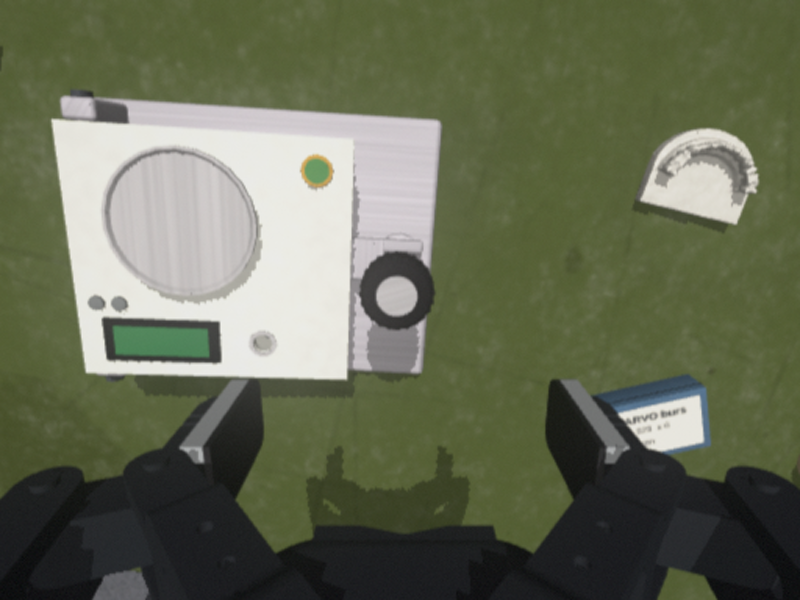

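View pics/w1b.png

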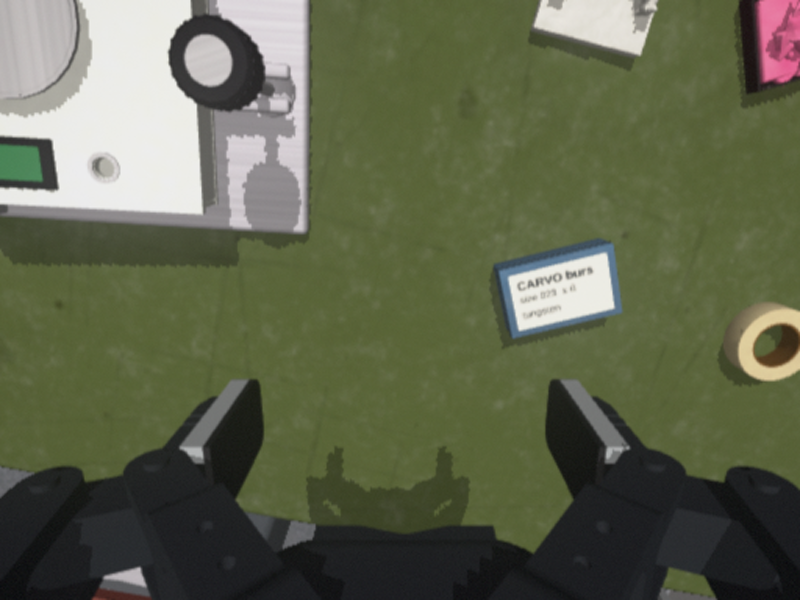

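```bash
cat > fit.py <<'E'
from h import *
import pickle
from scipy.optimize import least_squares
def model(p,k):
    x,y,w,t=p[:4]
    q={'knob':(0,-120,124),'ap':(-55,-30,76),'pp':(80,87,76),'pm':(80,-87,76),'mp':(-80,87,76),'mm':(-80,-87,76)}[k]
    q=np.array(q)/1000
    if k!='knob':
        h=np.array([0,.085,.045]);d=q-h;c,s=np.cos(t),np.sin(t)
        q=h+np.array([d[0],c*d[1]-s*d[2],s*d[1]+c*d[2]])   # +t: -y side goes down
    c,s=np.cos(w),np.sin(w)
    return np.array([x+c*q[0]-s*q[1],y+s*q[0]+c*q[1],q[2]])
def fit(obs,p0):
    f=lambda p:np.concatenate([proj(M,model(p,k))-u for M,k,u in obs])
    return least_squares(f,p0,loss='soft_l1')
E
cat > o.py <<'E'
from fit import *
w1=Pw(pickle.load(open("s1.pkl","rb")));w2=Pw(pickle.load(open("s2.pkl","rb")))
A=lambda u:np.array(u)*.64
S,D=P("scene"),P("side")
sc=lambda u:np.array([190+u[0]*.3,150+u[1]*.3]);sd=lambda u:np.array([190+(u[0]-400)*.325,110+u[1]*.325])
W=[(w1,'knob',A((208,60))),(w2,'knob',A((398,296))),(w1,'ap',A((104,167))),(w2,'ap',A((263,343))),(w1,'mm',A((204,213))),
(w2,'pm',A((353,140))),(w2,'mm',A((347,380))),(w2,'pp',A((53,120))),(w2,'mp',A((86,374)))]
F=[(S,'ap',sc((266,192))),(S,'pm',sc((137,118))),(S,'mm',sc((318,162))),(S,'pp',sc((48,233))),(S,'mp',sc((245,278))),
(D,'ap',sd((552,288))),(D,'mp',sd((485,205))),(D,'pp',sd((650,164))),(D,'pm',sd((722,294))),(D,'mm',sd((546,346)))]
if __name__=="__main__":
  for o in (W,F,W+F):
    f=fit(o,[.58,.03,.17,.07]);print(np.round(f.x,4),f.cost);print(np.round(f.fun.reshape(-1,2),1).tolist())
  print([model(f.x,k) for k in('knob','ap')])
  print(tri([w1,w2],[A((208,60)),A((398,296))]),tri([w1,w2],[A((104,167)),A((263,343))]))
E
python3 o.py
```

```text
[0.5772 0.0332 0.1642 0.0639] 3.0320247464735326
[[1.2, 0.7], [-0.9, -0.6], [0.3, 0.6], [0.1, 0.2], [-0.6, 0.5], [0.2, -0.7], [-0.0, -0.7], [-0.9, 0.1], [0.5, -0.8]]
[0.577  0.0296 0.1681 0.0852] 5.225466001669831
[[-0.4, -0.8], [-0.1, -0.2], [-0.5, -0.4], [-0.5, -1.7], [-0.4, 0.5], [-0.7, 0.4], [-1.6, -0.5], [-1.0, -0.9], [1.4, 0.3], [-0.8, 0.8]]
[0.577  0.0334 0.1635 0.0743] 13.794142456154203
[[0.9, 1.1], [-1.2, -0.3], [1.1, 0.8], [0.4, -0.1], [0.1, 0.6], [0.5, -0.4], [0.1, -1.2], [-0.6, 0.3], [0.6, -0.7], [-1.1, -0.2], [-0.7, -0.0], [-1.0, -0.1], [-1.5, -0.9], [-1.4, 1.6], [-1.1, -1.0], [-1.7, -1.5], [-1.2, -1.7], [0.9, -1.1], [-1.3, -1.0]]
[array([ 0.59654817, -0.08501748,  0.124     ]), array([ 0.527955  , -0.00712868,  0.06737351])]
(array([ 0.59710123, -0.08568383,  0.12696818]), [[-0.4, 0.3], [0.3, -0.2]]) (array([ 0.5286896 , -0.00715521,  0.06927429]), [[0.1, -0.1], [-0.1, 0.0]])
```

>>> send_rows:
  deltas:
    - {"rotation":[0,0,-0.15],"travel":[0,-0.3,0],"fingers":8.5}
    - {"rotation":[0,0,-0.15],"travel":[0,0,0],"fingers":8.5}
    - {"rotation":[0,0,-0.15],"travel":[0,0,0],"fingers":8.5}
    - {"rotation":[0,0,-0.15],"travel":[0,0,0],"fingers":8.5}
    - {"rotation":[0,0,-0.15],"travel":[0,0,0],"fingers":8.5}
    - {"rotation":[0,0,-0.15],"travel":[0,0,0],"fingers":8.5}
    - {"rotation":[0,0,-0.15],"travel":[0,0,1],"fingers":8.5}
    - {"rotation":[0,0,-0.15],"travel":[0,0,1],"fingers":8.5}
    - {"rotation":[0,0,-0.15],"travel":[0,0,1],"fingers":8.5}
    - {"rotation":[0,0,-0.15],"travel":[0,0,1],"fingers":8.5}

```text
time: 3.35
eef_pos: [0.5963, -0.0878, 0.191]
tool_rot: [[-0.153, 0.988, -0.0], [0.988, 0.153, -0.002], [-0.002, -0.001, -1.0]]
wrist_force: [0.7, 0.1, -0.5]
gripper_width: 0.0849
gripper_force: 0.0
```

>>> send_rows:
  deltas:
    - {"rotation":[0,0,-0.15],"travel":[0,0,1],"fingers":8.5}
    - {"rotation":[0,0,-0.15],"travel":[0,0,1],"fingers":8.5}
    - {"rotation":[0,0,-0.15],"travel":[0,0,1],"fingers":8.5}
    - {"rotation":[0,0,-0.15],"travel":[0,0,1],"fingers":8.5}
    - {"rotation":[0,0,0],"travel":[0,0,0],"fingers":8.5}
    - {"rotation":[0,0,0],"travel":[0,0,0],"fingers":8.5}

```text
time: 3.95
eef_pos: [0.5967, -0.0867, 0.1515]
tool_rot: [[-0.677, 0.736, -0.001], [0.736, 0.677, -0.001], [-0.0, -0.001, -1.0]]
wrist_force: [0.4, 0.6, -0.5]
gripper_width: 0.0851
gripper_force: 0.0
```

```bash
python3 - <<'E'
from h import *
s=r.get_state();print(s["joints"],s["eef_pos"],s["tool_rot"],s["time"]);M=Pw(s);print(proj(M,[.597,-.0855,.124])/.64)
cv2.imwrite("pics/w3.png",cv2.resize(r.capture("wrist")[:,:,::-1],(640,480)))
E
```

```text
[ 0.67433567  0.39094652 -0.75482613  1.65309078  0.28347358  1.21102912
  0.60004548] [ 0.59666495 -0.08667022  0.151463  ] [[-6.77137954e-01  7.35855921e-01 -5.04670277e-04]
 [ 7.35856066e-01  6.77137578e-01 -7.42339547e-04]
 [-2.04523743e-04 -8.74030966e-04 -9.99999597e-01]] 3.95
[407.48797671 349.73300688]
```

View pics/w3.png

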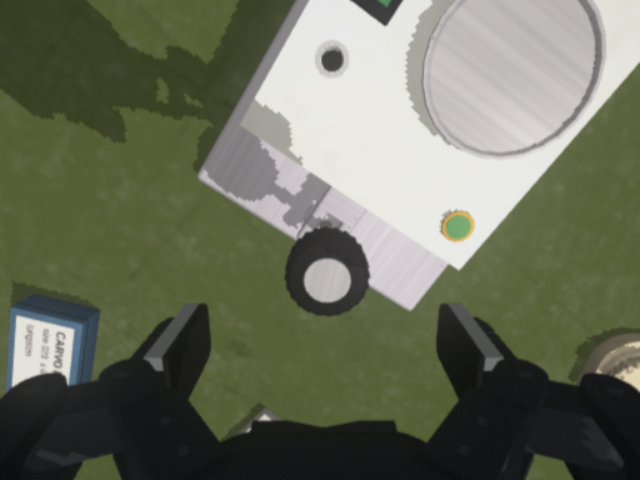

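The knob cap sits at (327,280), against a predicted (326,280), so it's aligned. I'll descend and grip it.

>>> send_rows:
  deltas:
    - {"rotation":[0,0,0],"travel":[0,0,2],"fingers":8.5}
    - {"rotation":[0,0,0],"travel":[0,0,2],"fingers":8.5}
    - {"rotation":[0,0,0],"travel":[0,0.1,1.5],"fingers":8.5}
    - {"rotation":[0,0,0],"travel":[0,0,0.6],"fingers":6}
    - {"rotation":[0,0,0],"travel":[0,0,0],"fingers":3}
    - {"rotation":[0,0,0],"travel":[0,0,0],"fingers":3}
    - {"rotation":[0,0,0],"travel":[0,0,0],"fingers":3}
    - {"rotation":[0,0,0],"travel":[0,0,0],"fingers":3}
    - {"rotation":[0,0,0],"travel":[0,0,0],"fingers":3}

```text
time: 4.9
eef_pos: [0.5976, -0.0849, 0.0916]
tool_rot: [[-0.682, 0.732, -0.001], [0.732, 0.682, -0.002], [-0.001, -0.002, -1.0]]
wrist_force: [-6.3, -1.6, 6.6]
gripper_width: 0.0384
gripper_force: 60.4
```

Gripped. Now a clockwise turn of about 1.95 rad.

>>> send_rows:
  deltas:
    - {"rotation":[0,0,0.15],"travel":[0,0,0],"fingers":3}
    - {"rotation":[0,0,0.15],"travel":[0,0,0],"fingers":3}
    - {"rotation":[0,0,0.15],"travel":[0,0,0],"fingers":3}
    - {"rotation":[0,0,0.15],"travel":[0,0,0],"fingers":3}
    - {"rotation":[0,0,0.15],"travel":[0,0,0],"fingers":3}
    - {"rotation":[0,0,0.15],"travel":[0,0,0],"fingers":3}
    - {"rotation":[0,0,0.15],"travel":[0,0,0],"fingers":3}
    - {"rotation":[0,0,0.15],"travel":[0,0,0],"fingers":3}
    - {"rotation":[0,0,0.15],"travel":[0,0,0],"fingers":3}
    - {"rotation":[0,0,0.15],"travel":[0,0,0],"fingers":3}

```text
time: 5.9
eef_pos: [0.5964, -0.0849, 0.0916]
tool_rot: [[0.686, 0.728, -0.003], [0.728, -0.686, -0.001], [-0.003, -0.001, -1.0]]
wrist_force: [-11.6, -2.0, 10.7]
gripper_width: 0.0384
gripper_force: 60.9
```

>>> send_rows:
  deltas:
    - {"rotation":[0,0,0.15],"travel":[0,0,0],"fingers":3}
    - {"rotation":[0,0,0.15],"travel":[0,0,0],"fingers":3}
    - {"rotation":[0,0,0.15],"travel":[0,0,0],"fingers":3}
    - {"rotation":[0,0,0],"travel":[0,0,0],"fingers":3}
    - {"rotation":[0,0,0],"travel":[0,0,0],"fingers":3}
    - {"rotation":[0,0,0],"travel":[0,0,0],"fingers":3}

```text
time: 6.5
eef_pos: [0.5962, -0.0845, 0.0916]
tool_rot: [[0.932, 0.362, -0.003], [0.362, -0.932, -0.001], [-0.003, -0.0, -1.0]]
wrist_force: [-13.5, -0.4, 12.2]
gripper_width: 0.0385
gripper_force: 60.9
```

```bash
python3 - <<'E'
from h import *
import pickle
s=r.get_state();pickle.dump(s,open("s4.pkl","wb"));print(s["joints"],s["eef_pos"],s["tool_rot"],s["time"],s["wrist_force"],s["torque"])
cv2.imwrite("pics/w4.png",r.capture("wrist")[:,:,::-1]);cv2.imwrite("pics/sc4.png",r.capture("scene")[:,:,::-1]);cv2.imwrite("pics/sd4.png",r.capture("side")[:,:,::-1])
b=cv2.imread("pics/sd4.png")[110:260,190:320];a=cv2.imread("pics/w4.png")
cv2.imwrite("pics/c4.png",np.vstack([cv2.copyMakeBorder(cv2.resize(b,(347,400)),0,0,0,0,0)if 0 else cv2.resize(b,(260,300),interpolation=cv2.INTER_CUBIC),]) if 0 else np.hstack([cv2.resize(b,(400,462),interpolation=cv2.INTER_CUBIC),cv2.copyMakeBorder(cv2.resize(a,(400,300)),0,162,0,0,0)]))
E
```

```text
[ 0.37755706  0.37823489 -0.38093175  1.72525235  0.15815186  1.0716444
 -1.25550641] [ 0.59617327 -0.0845305   0.09157299] [[ 9.32069020e-01  3.62264858e-01 -3.39341181e-03]
 [ 3.62263871e-01 -9.32075124e-01 -9.22560745e-04]
 [-3.49712607e-03 -3.69420210e-04 -9.99993817e-01]] 6.5 [-13.51653545  -0.42781882  12.24427557] [-0.13522954  2.73975223 -0.11793986]
```

View pics/c4.png

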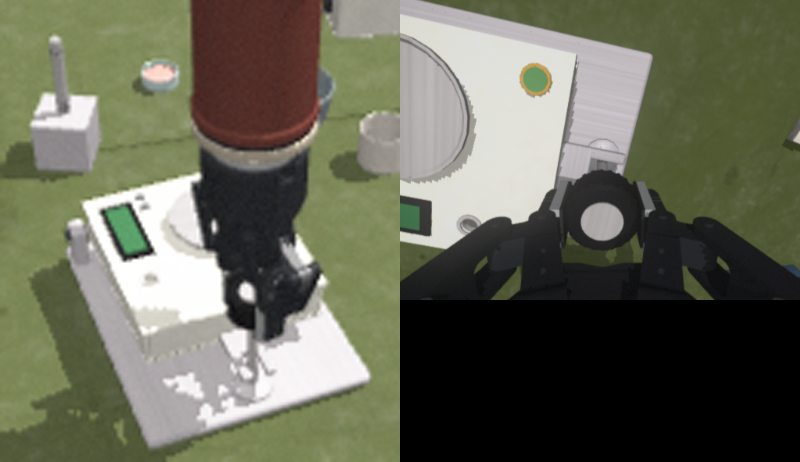

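>>> send_rows:
  deltas:
    - {"rotation":[0,0,0],"travel":[0,0,0],"fingers":5}
    - {"rotation":[0,0,0],"travel":[0,0,0],"fingers":8.5}
    - {"rotation":[0,0,0],"travel":[0,0,0],"fingers":8.5}
    - {"rotation":[0,0,0],"travel":[0,0,0],"fingers":8.5}
    - {"rotation":[0,0,0],"travel":[0,0,-3.5],"fingers":8.5}
    - {"rotation":[0,0,0],"travel":[0,0,-3.5],"fingers":8.5}
    - {"rotation":[0,0,0],"travel":[0,0,-3.5],"fingers":8.5}
    - {"rotation":[0,0,0],"travel":[0,0,-3],"fingers":8.5}
    - {"rotation":[0,0,0],"travel":[0,0,0],"fingers":8.5}
    - {"rotation":[0,0,0],"travel":[0,0,0],"fingers":8.5}

```text
time: 7.65
eef_pos: [0.5983, -0.0839, 0.2258]
tool_rot: [[0.932, 0.363, 0.001], [0.363, -0.932, -0.0], [0.001, 0.001, -1.0]]
wrist_force: [0.1, -0.0, -1.1]
gripper_width: 0.0852
gripper_force: 0.0
```

```bash
python3 - <<'E'
from h import *
import pickle
s=r.get_state();pickle.dump(s,open("s5.pkl","wb"));cv2.imwrite("pics/w5.png",r.capture("wrist")[:,:,::-1])
print(s["eef_pos"],s["qd"].max())
E
```

```text
[ 0.59834345 -0.0839369   0.22584072] 0.03435366398958765
```

>>> send_rows:
  deltas:
    - {"rotation":[0,0,0],"travel":[1.2,-3,0],"fingers":8.5}
    - {"rotation":[0,0,0],"travel":[1.2,-3,0],"fingers":8.5}
    - {"rotation":[0,0,0],"travel":[1.2,-3,0],"fingers":8.5}
    - {"rotation":[0,0,0],"travel":[1.2,-3,0],"fingers":8.5}
    - {"rotation":[0,0,0],"travel":[0,0,0],"fingers":8.5}
    - {"rotation":[0,0,0],"travel":[0,0,0],"fingers":8.5}
    - {"rotation":[0,0,0],"travel":[0,0,0],"fingers":8.5}

```text
time: 8.4
eef_pos: [0.5988, 0.0439, 0.2243]
tool_rot: [[0.932, 0.362, -0.002], [0.362, -0.932, -0.001], [-0.002, 0.0, -1.0]]
wrist_force: [-0.0, -0.3, -0.4]
gripper_width: 0.0851
gripper_force: 0.0
```

```bash
python3 - <<'E'
from h import *
import pickle
s=r.get_state();pickle.dump(s,open("s6.pkl","wb"));cv2.imwrite("pics/w6.png",r.capture("wrist")[:,:,::-1])
print(s["eef_pos"],s["qd"].max(),s["time"])
cv2.imwrite("pics/c6.png",np.hstack([cv2.imread("pics/w5.png")[20:320,:400],cv2.imread("pics/w6.png")[20:320,0:400]]))
E
```

```text
[0.59884295 0.04385869 0.22429774] 0.010795969836435304 8.4
```

View pics/c6.png

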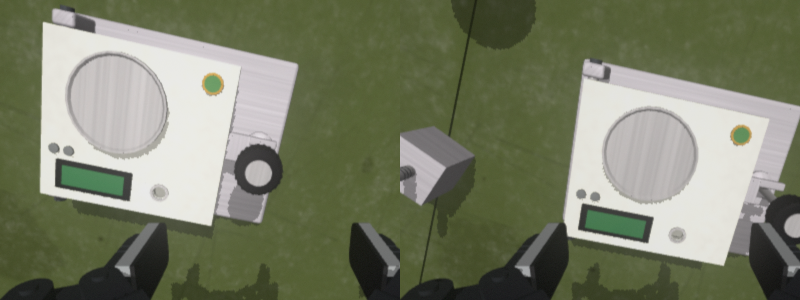

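w5 and w6 show the cover corners at (43,43), (241,86), (41,213) and (212,245), and at (183,100), (369,138), (167,254) and (324,285). The aperture is at (160,211) and (277,255).

```bash
cat > o2.py <<'E'
from o import *
def load(i,pts):
    g=cv2.imread(f"pics/w{i}.png",0);M=Pw(pickle.load(open(f"s{i}.pkl","rb")));o=[]
    for k,u in pts.items():
        u=np.array(u,float)
        if k not in('ap','knob'):
            v=cv2.cornerSubPix(g,u.astype(np.float32).reshape(1,1,2),(4,4),(-1,-1),(3,40,.01))[0,0]
            print(i,k,u,np.round(v,1)); 
            if np.hypot(*(v-u))<3:u=v
        o.append((M,k,np.array(u,float)))
    return o
N5=load(5,dict(pp=(43,43),pm=(241,86),mp=(41,213),mm=(212,245),ap=(160,211.5),knob=(259,193)))
N6=load(6,dict(pp=(183,100),pm=(369,138),mp=(167,254),mm=(324,285),ap=(277,255),knob=(394,246)))
if __name__=="__main__":
  f=fit(N5+N6,[.58,.03,.17,.0]);print("new",np.round(f.x,4),f.cost);print(np.round(f.fun.reshape(-1,2),1).tolist())
  J=lambda p:np.concatenate([proj(M,model([p[0],p[1],p[2],p[3]+a],k))-u for O,a in((N5+N6,0),(W,.068)) for M,k,u in O])
  f2=least_squares(J,f.x,loss='soft_l1');C=np.linalg.inv(f2.jac.T@f2.jac);print("joint",np.round(f2.x,4),f2.cost,np.sqrt(np.diag(C)))
  print(np.round(f2.fun.reshape(-1,2),1).tolist())
  for k in('pp','pm','mp','mm','ap','knob'):
    u=[[x for x in O if x[1]==k][0] for O in(N5,N6)];X,e=tri([a[0] for a in u],[a[2] for a in u]);print(k,np.round(X,4),e,np.round(model(f2.x,k),4))
  D6=P("side");s6=cv2.imread("pics/w6.png")
E
python3 o2.py
```

```text
5 pp [43. 43.] [42.5 41.5]
5 pm [241.  86.] [240.6  86.4]
5 mp [ 41. 213.] [ 39.7 212.5]
5 mm [212. 245.] [210.6 245.6]
6 pp [183. 100.] [183. 100.]
6 pm [369. 138.] [368.9 138.5]
6 mp [167. 254.] [166.9 255.6]
6 mm [324. 285.] [323.1 285.4]
new [ 0.5771  0.0334  0.163  -0.002 ] 8.656916452686751
[[0.5, 1.3], [-0.1, 0.2], [0.7, 0.3], [0.4, -0.1], [-0.8, 1.2], [-1.0, -0.2], [0.6, -1.1], [-0.4, 0.3], [-4.6, -0.5], [0.2, -0.2], [-0.2, -0.1], [1.8, -1.2]]
joint [ 0.5771  0.0333  0.1635 -0.0022] 11.749830503327773 [0.0002993  0.00030446 0.00250043 0.00582728]
[[0.5, 1.3], [-0.1, 0.2], [0.8, 0.4], [0.4, -0.0], [-0.8, 1.2], [-0.9, -0.2], [0.6, -1.1], [-0.4, 0.3], [-4.5, -0.4], [0.3, -0.2], [-0.1, -0.1], [1.9, -1.3], [1.0, 0.8], [-1.1, -0.5], [0.3, 0.6], [0.0, 0.1], [-0.7, 0.5], [0.2, -0.6], [-0.1, -0.8], [-0.9, 0.0], [0.4, -0.9]]
pp [0.6419 0.1321 0.0774] [[0.5, -1.1], [-0.4, 1.0]] [0.6419 0.1323 0.076 ]
pm [ 0.6705 -0.0395  0.0768] [[-0.0, 0.1], [0.0, -0.1]] [ 0.6702 -0.0394  0.0764]
mp [0.4919 0.1004 0.0876] [[-0.2, 0.5], [0.2, -0.5]] [0.484  0.1062 0.076 ]
mm [ 0.5124 -0.065   0.077 ] [[0.0, -0.1], [-0.0, 0.1]] [ 0.5123 -0.0654  0.0764]
ap [ 0.5282 -0.0054  0.0757] [[0.3, -0.7], [-0.2, 0.7]] [ 0.5277 -0.0051  0.0763]
knob [ 0.5949 -0.0862  0.1205] [[0.4, -1.0], [-0.4, 0.9]] [ 0.5966 -0.0851  0.124 ]
```

>>> send_rows:
  deltas:
    - {"rotation":[0,0,0],"travel":[-0.3,-3,0],"fingers":8.5}
    - {"rotation":[0,0,0],"travel":[-0.3,-4.3,0],"fingers":8.5}
    - {"rotation":[0,0,0],"travel":[-0.3,-4.3,0],"fingers":8.5}
    - {"rotation":[0,0,0],"travel":[-0.3,-4.3,0],"fingers":8.5}
    - {"rotation":[0,0,0],"travel":[0,0,0],"fingers":8.5}
    - {"rotation":[0,0,0],"travel":[0,0,0],"fingers":8.5}
    - {"rotation":[0,0,0],"travel":[0,0,0],"fingers":8.5}

```text
time: 9.15
eef_pos: [0.531, 0.187, 0.2251]
tool_rot: [[0.933, 0.361, -0.0], [0.361, -0.933, -0.001], [-0.0, 0.001, -1.0]]
wrist_force: [-0.4, -1.2, 0.2]
gripper_width: 0.0851
gripper_force: 0.0
```

```bash
python3 - <<'E'
from h import *
import pickle
s=r.get_state();pickle.dump(s,open("s7.pkl","wb"));cv2.imwrite("pics/w7.png",r.capture("wrist")[:,:,::-1])
print(s["eef_pos"],s["qd"].max())
E
```

```text
[0.5309844  0.1869547  0.22508693] 0.0074166881260466794
```

>>> send_rows:
  deltas:
    - {"rotation":[0,0,0],"travel":[-0.4,-3.5,0],"fingers":8.5}
    - {"rotation":[0,0,0],"travel":[-0.4,-3.5,0],"fingers":8.5}
    - {"rotation":[0,0,0],"travel":[0,-3,0],"fingers":8.5}
    - {"rotation":[0,0,0],"travel":[0,0,0],"fingers":8.5}
    - {"rotation":[0,0,0],"travel":[0,0,0],"fingers":8.5}
    - {"rotation":[0,0,0],"travel":[0,0,0],"fingers":8.5}

```text
time: 9.8
eef_pos: [0.4876, 0.2773, 0.2251]
tool_rot: [[0.933, 0.36, -0.0], [0.36, -0.933, -0.001], [-0.0, 0.001, -1.0]]
wrist_force: [-0.5, -0.7, -0.5]
gripper_width: 0.085
gripper_force: 0.0
```

```bash
python3 - <<'E'
from o import *
s=r.get_state();pickle.dump(s,open("s8.pkl","wb"));cv2.imwrite("pics/w8.png",r.capture("wrist")[:,:,::-1])
print(s["eef_pos"],s["joints"],s["time"])
X=[.4865,.278,.139]
c=[]
for i in(7,8):
    M=Pw(pickle.load(open(f"s{i}.pkl","rb")));u=proj(M,X).astype(int);u=np.clip(u,[67,80],[512-67,384-100]);print(i,u)
    c.append(cv2.resize(cv2.imread(f"pics/w{i}.png")[u[1]-80:u[1]+100,u[0]-66:u[0]+67],(400,541),interpolation=cv2.INTER_CUBIC))
cv2.imwrite("pics/c8.png",np.hstack(c))
# tilt before, from fixed cameras with pixel bias per camera, pose from wrist
g=lambda p:np.concatenate([proj(M,model([.5771,.0333,.1635,p[0]],k))-u+(p[1:3] if M is S else p[3:5]) for M,k,u in F])
f=least_squares(g,[.07,0,0,0,0],loss='soft_l1');print(np.round(f.x,3),f.cost)
E
```

```text
[0.48756459 0.27728582 0.2250738 ] [-0.05205312  0.21075214 -0.62272462  1.66755044  0.12730846  1.30461848
 -1.89997935] 9.8
7 [128 206]
8 [256 196]
[0.07  1.157 0.213 1.054 1.388] 3.100160569462998
```

View pics/c8.png

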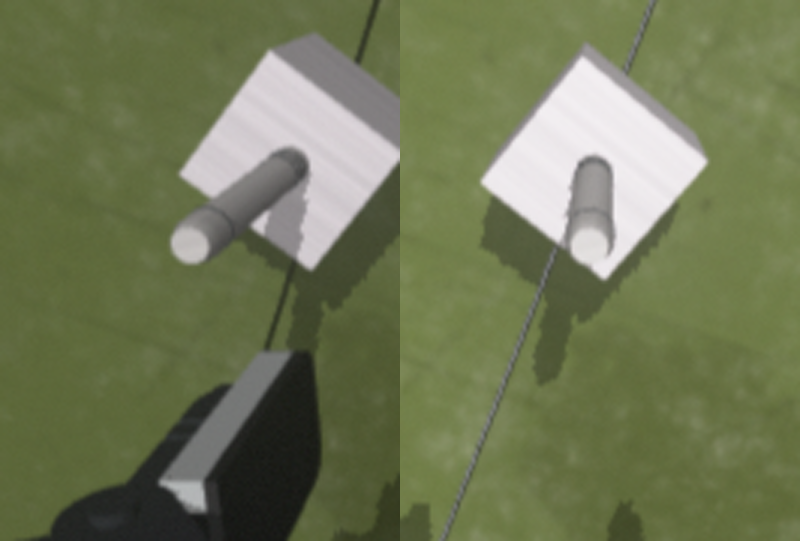

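Stylus top reads (191,243) and (191,242) in the two crops, with its foot at the hole at (290,160) and (194,163).

```bash
python3 - <<'E'
from o import *
M=[Pw(pickle.load(open(f"s{i}.pkl","rb"))) for i in(7,8)]
f=lambda c,o:(o[0]-66+c[0]*.3325,o[1]-80+c[1]*.3325)
o=[(128,206),(256,196)]
for n,a,b in(("top",(191,243),(191,242)),("foot",(290,162),(194,165))):
    print(n,tri(M,[f(a,o[0]),f(b,o[1])]))
s=r.get_state();print(s["tool_rot"].T@(tri(M,[f((191,243),o[0]),f((191,242),o[1])])[0]-s["eef_pos"]))
E
```

```text
top (array([0.48611772, 0.28006279, 0.13996858]), [[0.0, 0.3], [-0.0, -0.3]])
foot (array([0.48685273, 0.28048684, 0.05632038]), [[0.1, 0.8], [-0.1, -0.8]])
[-0.00030159 -0.00309606  0.08514722]
```

Heights match (0.140 and 0.056). I'll descend and grip.

>>> send_rows:
  deltas:
    - {"rotation":[0,0,0],"travel":[0,-0.3,0],"fingers":8.5}
    - {"rotation":[0,0,0],"travel":[0,0,2],"fingers":8.5}
    - {"rotation":[0,0,0],"travel":[0,0,3],"fingers":8.5}
    - {"rotation":[0,0,0],"travel":[0,0,3],"fingers":8.5}
    - {"rotation":[0,0,0],"travel":[0,0,3],"fingers":8.5}
    - {"rotation":[0,0,0],"travel":[0,0,2],"fingers":8.5}
    - {"rotation":[0,0,0],"travel":[0,0,2],"fingers":5}
    - {"rotation":[0,0,0],"travel":[0,0,1],"fingers":3}
    - {"rotation":[0,0,0],"travel":[0,0,0],"fingers":2}
    - {"rotation":[0,0,0],"travel":[0,0,0],"fingers":0.5}

```text
time: 10.85
eef_pos: [0.4859, 0.2821, 0.0659]
tool_rot: [[0.932, 0.363, 0.001], [0.363, -0.932, 0.0], [0.001, -0.0, -1.0]]
wrist_force: [0.5, -0.9, 1.5]
gripper_width: 0.0277
gripper_force: 0.0
```

>>> send_rows:
  deltas:
    - {"rotation":[0,0,0],"travel":[0,0,0],"fingers":0.5}
    - {"rotation":[0,0,0],"travel":[0,0,0],"fingers":0.5}
    - {"rotation":[0,0,0],"travel":[0,0,0],"fingers":0.5}
    - {"rotation":[0,0,0],"travel":[0,0,0],"fingers":0.5}

```text
time: 11.25
eef_pos: [0.4857, 0.282, 0.0658]
tool_rot: [[0.932, 0.363, 0.001], [0.363, -0.932, 0.0], [0.001, 0.0, -1.0]]
wrist_force: [-0.4, -0.9, 5.6]
gripper_width: 0.0116
gripper_force: 58.4
```

>>> send_rows:
  deltas:
    - {"rotation":[0,0,0],"travel":[0,0,-1],"fingers":0.5}
    - {"rotation":[0,0,0],"travel":[0,0,-2],"fingers":0.5}
    - {"rotation":[0,0,0],"travel":[0,0,-3],"fingers":0.5}
    - {"rotation":[0,0,0],"travel":[0,0,-3],"fingers":0.5}
    - {"rotation":[0,0,0],"travel":[0,0,-3],"fingers":0.5}
    - {"rotation":[0,0,0],"travel":[0,0,-2],"fingers":0.5}
    - {"rotation":[0,0,0],"travel":[0,0,0],"fingers":0.5}
    - {"rotation":[0,0,0],"travel":[0,0,0],"fingers":0.5}
    - {"rotation":[0,0,0],"travel":[0,0,0],"fingers":0.5}

```text
time: 12.15
eef_pos: [0.4847, 0.2816, 0.2043]
tool_rot: [[0.932, 0.363, -0.002], [0.363, -0.932, -0.001], [-0.002, 0.0, -1.0]]
wrist_force: [-0.7, 1.1, -0.9]
gripper_width: 0.0112
gripper_force: 58.6
```

>>> send_rows:
  deltas:
    - {"rotation":[0,0,0],"travel":[-0.4,2,0],"fingers":0.5}
    - {"rotation":[0,0,0],"travel":[-0.8,3.5,0],"fingers":0.5}
    - {"rotation":[0,0,0],"travel":[-0.8,3.5,0],"fingers":0.5}
    - {"rotation":[0,0,0],"travel":[-0.8,3.5,0],"fingers":0.5}
    - {"rotation":[0,0,0],"travel":[-0.8,3.5,0],"fingers":0.5}
    - {"rotation":[0,0,0],"travel":[-0.8,3.5,0],"fingers":0.5}
    - {"rotation":[0,0,0],"travel":[-0.8,3.5,0],"fingers":0.5}
    - {"rotation":[0,0,0],"travel":[-0.8,3.5,0],"fingers":0.5}
    - {"rotation":[0,0,0],"travel":[-0.4,1.8,0],"fingers":0.5}
    - {"rotation":[0,0,0],"travel":[0,0,0],"fingers":0.5}

```text
time: 13.15
eef_pos: [0.528, -0.0085, 0.2039]
tool_rot: [[0.934, 0.359, -0.002], [0.359, -0.934, -0.001], [-0.003, -0.0, -1.0]]
wrist_force: [-0.3, -0.4, 0.3]
gripper_width: 0.0116
gripper_force: 58.6
```

>>> send_rows:
  deltas:
    - {"rotation":[0,0,0],"travel":[0,0,2],"fingers":0.5}
    - {"rotation":[0,0,0],"travel":[0,0,1],"fingers":0.5}
    - {"rotation":[0,0,0],"travel":[0,0,0],"fingers":0.5}
    - {"rotation":[0,0,0],"travel":[0,0,0],"fingers":0.5}

```text
time: 13.55
eef_pos: [0.5283, -0.0041, 0.1752]
tool_rot: [[0.931, 0.364, -0.001], [0.364, -0.931, 0.0], [-0.001, -0.001, -1.0]]
wrist_force: [-0.8, -0.0, 0.5]
gripper_width: 0.0117
gripper_force: 58.6
```

>>> send_rows:
  deltas:
    - {"rotation":[0,0,0],"travel":[0,0.1,1.4],"fingers":0.5}
    - {"rotation":[0,0,0],"travel":[0,0,1],"fingers":0.5}
    - {"rotation":[0,0,0],"travel":[0,0,0],"fingers":0.5}
    - {"rotation":[0,0,0],"travel":[0,0,0],"fingers":0.5}
    - {"rotation":[0,0,0],"travel":[0,0,0],"fingers":0.5}

```text
time: 14.05
eef_pos: [0.529, -0.0057, 0.1516]
tool_rot: [[0.932, 0.363, 0.0], [0.363, -0.932, 0.0], [0.0, 0.0, -1.0]]
wrist_force: [-0.6, -0.2, 0.1]
gripper_width: 0.0115
gripper_force: 58.6
```

```bash
python3 - <<'E'
from h import *
import pickle
s=r.get_state();pickle.dump(s,open("s9.pkl","wb"));print(s["eef_pos"],s["time"])
T=s["eef_pos"]+np.array([0,0,-.061]);A=np.array([.528,-.0052,.0762]);c=[]
for n in("wrist","scene","side"):
    im=r.capture(n)[:,:,::-1].copy();cv2.imwrite(f"pics/f_{n}.png",im)
    M=Pw(s) if n=="wrist" else P(n);u,v=proj(M,T),proj(M,A);o=((u+v)/2).astype(int)-[33,50];o=np.clip(o,0,[512-66,384-100]);print(n,o,"tip",(u-o)*4,"ap",(v-o)*4)
    c.append(cv2.resize(im[o[1]:o[1]+100,o[0]:o[0]+66],None,fx=4,fy=4,interpolation=cv2.INTER_CUBIC))
cv2.imwrite("pics/c9.png",np.hstack(c))
E
```

```text
[ 0.52904848 -0.00569975  0.15159553] 14.05
wrist [223 154] tip [138.17113984 210.95795832] ap [133.828009   189.40212972]
scene [235 152] tip [133.31179149 194.37807396] ap [133.69194263 212.52050641]
side [205 147] tip [132.76887489 193.9559293 ] ap [132.18745377 210.20841819]
```

View pics/c9.png

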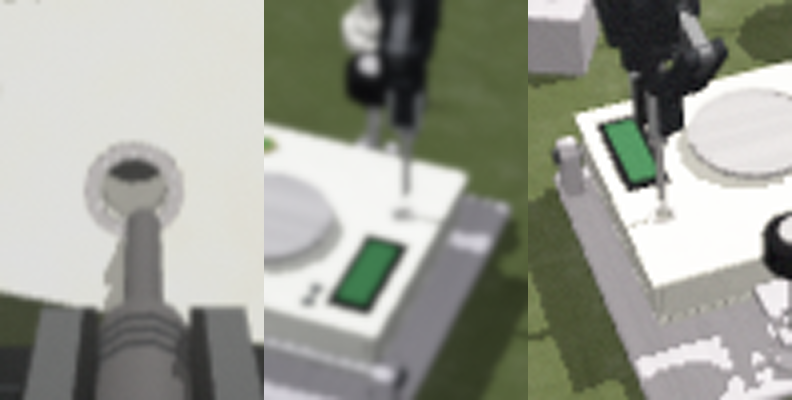

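The wrist crop shows the aperture at (134,188), as predicted, and the tip at about (144,216), which is 1 mm off. I'll correct that and go down carefully.

>>> send_rows:
  deltas:
    - {"rotation":[0,0,0],"travel":[0.05,-0.1,0],"fingers":0.5}
    - {"rotation":[0,0,0],"travel":[0,0,0.7],"fingers":0.5}
    - {"rotation":[0,0,0],"travel":[0,0,0.7],"fingers":0.5}
    - {"rotation":[0,0,0],"travel":[0,0,0.6],"fingers":0.5}
    - {"rotation":[0,0,0],"travel":[0,0,0],"fingers":0.5}
    - {"rotation":[0,0,0],"travel":[0,0,0],"fingers":0.5}
    - {"rotation":[0,0,0],"travel":[0,0,0],"fingers":0.5}

```text
time: 14.9
eef_pos: [0.5291, -0.0046, 0.1315]
tool_rot: [[0.932, 0.363, 0.0], [0.363, -0.932, 0.0], [0.0, 0.0, -1.0]]
wrist_force: [-0.3, 0.3, -0.7]
gripper_width: 0.0114
gripper_force: 58.6
```

No contact force, so the tip is in the aperture. I'll continue down.

>>> send_rows:
  deltas:
    - {"rotation":[0,0,0],"travel":[0,0,0.6],"fingers":0.5}
    - {"rotation":[0,0,0],"travel":[0,0,0.6],"fingers":0.5}
    - {"rotation":[0,0,0],"travel":[0,0,0.6],"fingers":0.5}
    - {"rotation":[0,0,0],"travel":[0,0,0],"fingers":0.5}
    - {"rotation":[0,0,0],"travel":[0,0,0],"fingers":0.5}
    - {"rotation":[0,0,0],"travel":[0,0,0],"fingers":0.5}

```text
time: 15.5
eef_pos: [0.5291, -0.0046, 0.1135]
tool_rot: [[0.932, 0.363, 0.0], [0.363, -0.932, 0.0], [0.0, 0.0, -1.0]]
wrist_force: [-0.2, 0.1, 0.0]
gripper_width: 0.0115
gripper_force: 58.6
```

>>> send_rows:
  deltas:
    - {"rotation":[0,0,0],"travel":[0,0,0.3],"fingers":0.5}
    - {"rotation":[0,0,0],"travel":[0,0,0.2],"fingers":0.5}
    - {"rotation":[0,0,0],"travel":[0,0,0],"fingers":0.5}
    - {"rotation":[0,0,0],"travel":[0,0,0],"fingers":0.5}
    - {"rotation":[0,0,0],"travel":[0,0,0],"fingers":0.5}

```text
time: 16.0
eef_pos: [0.5292, -0.0047, 0.1086]
tool_rot: [[0.932, 0.363, 0.001], [0.363, -0.932, -0.0], [0.001, 0.0, -1.0]]
wrist_force: [0.7, 0.1, 0.9]
gripper_width: 0.0116
gripper_force: 58.7
```

>>> send_rows:
  deltas:
    - {"rotation":[0,0,0],"travel":[0,0,0.2],"fingers":0.5}
    - {"rotation":[0,0,0],"travel":[0,0,0],"fingers":0.5}
    - {"rotation":[0,0,0],"travel":[0,0,0],"fingers":0.5}

```text
time: 16.3
eef_pos: [0.5292, -0.0047, 0.1065]
tool_rot: [[0.932, 0.363, 0.0], [0.363, -0.932, 0.0], [0.0, 0.0, -1.0]]
wrist_force: [0.5, 0.1, 2.8]
gripper_width: 0.0114
gripper_force: 58.9
```

>>> send_rows:
  deltas:
    - {"rotation":[0,0,0],"travel":[0,0,0.2],"fingers":0.5}
    - {"rotation":[0,0,0],"travel":[0,0,0],"fingers":0.5}
    - {"rotation":[0,0,0],"travel":[0,0,0],"fingers":0.5}

```text
time: 16.6
eef_pos: [0.5295, -0.0046, 0.1052]
tool_rot: [[0.932, 0.363, 0.001], [0.363, -0.932, -0.0], [0.001, 0.001, -1.0]]
wrist_force: [-1.0, -0.8, 9.7]
gripper_width: 0.0115
gripper_force: 59.9
```

>>> send_rows:
  deltas:
    - {"rotation":[0,0,0],"travel":[0,0,0],"fingers":0.5}
    - {"rotation":[0,0,0],"travel":[0,0,0],"fingers":0.5}
    - {"rotation":[0,0,0],"travel":[0,0,0],"fingers":0.5}
    - {"rotation":[0,0,0],"travel":[0,0,0],"fingers":0.5}
    - {"rotation":[0,0,0],"travel":[0,0,0],"fingers":0.5}
    - {"rotation":[0,0,0],"travel":[0,0,0],"fingers":0.5}

```text
time: 17.2
eef_pos: [0.5295, -0.0046, 0.1052]
tool_rot: [[0.932, 0.363, 0.001], [0.363, -0.932, -0.0], [0.001, 0.001, -1.0]]
wrist_force: [-0.5, 0.5, 9.6]
gripper_width: 0.0117
gripper_force: 59.9
```

The force holds steady at 9.6 N, so the key is at its stop.

```bash
python3 -c "
from workcell import r
print(r.close_job())"
```

```text
the job is handed in; nothing more can be done
None
```

I handed in the job at about 17 s: the unit measured level (tilt about -0.002 rad), and the gripped stylus was holding the calibration key at its stop with about 9.6 N; the hand-in returned no verdict.

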